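# Vent the pressure cooker with the vent key

### The arm

A 6-joint arm with a two-finger parallel gripper is mounted at the origin on a cart in front of the work surface, level with it; the furniture and walls round the work are solid. World frame = base frame: x ahead of the robot, y to its left, z up, the work surface at z = 0. Lengths are in m, angles in degrees, forces in N, time in s.
With the tool pointing down it reaches from about 0.25 to 0.725 m from the base axis. Payload 9.7 kg.
Tool frame: the origin (TCP) lies midway between the tips of the shut fingers; the grasp point (between the pads) lies 19 mm behind it; z points along the fingers, y is the line along which they close (so a half turn about z gives the same grasp; the last joint's range is limited). The gripper opens to 85 mm and grips with 20 to 120 N. Pads are 22 mm wide; open, the fingers measure 114 mm over their backs; the gripper's body (76 mm by 85 mm) begins 54 mm behind the grasp point. The pads swing forward as they close: fully open they stand 13 mm farther back than shut.
Start: joints at [70.073, 4.979, 10.078, 95.1, 0, 90], TCP at [0.187, 0.517, 0.231] pointing down, gripper open.
Joint ranges: [-179.16, 179.16], [-48.56, 103.87], [-65.8, 70.77], [-126.05, 130.52], [-82.76, 87.17], [-180, 180]. Speed limits (degrees/s): [127.2, 127.2, 147.25, 180, 180, 180].

### API

Orientations are given as [roll, pitch, yaw] about the fixed x, y, z axes, in that order (R = Rz(yaw) Ry(pitch) Rx(roll)).
In Python, from workcell import bot gives the robot as it stands.
- The arm moves only by the shell command python3 -m crank 'ROWS' [FORCE]. ROWS is JSON, a list of rows, each an object with "gripper": the finger opening in mm, from 0 to 85.4; "travel": the shift along the tool's x, y, z in mm, a list of three; "twist": the turn, a rotation vector about the tool's x, y, z in rad, a list of three. In form: [{"gripper": gripper, "travel": [tx, ty, tz], "twist": [rx, ry, rz]}, ...]. A call has 1 to 12 rows; each row shifts and turns the commanded pose from where the row before left it, along the tool's axes as they then stand; what a row does not reach is not made up. A row lasts 1/8 s, in which the tool goes at most 62.5 mm and 10.7 degrees, less where a joint would pass 70% of its speed; a pose out of reach is approached as far as the arm can. A call is refused whole if a number of a shift passes 62.5 or a number of a turn 0.188, either way. A call with a gripper value outside its range is refused whole. The fingers move at their own pace and stop on an object; FORCE is the grip in N (left out, the last holds). Time passes only in rows, so rows that do not move let the fingers close. It gives the time, the measured TCP pose, the force, the opening and the grip force at its end, in the units of the state.
- bot.get_obs(): the state, without advancing time (a new reading comes with each control period).
- bot.camera(name): name is "side" or "top" or "wrist"; returns the picture (384x512x3 uint8, red, green, blue); there is no depth.
- bot.calibration(name): a dict with "vfov" (degrees; the focal length in pixels is half the picture's height over the tangent of half this angle, whatever the lens; pixels are square), "cx", "cy" (the principal point, pixels), "camera_from_world" (4x4, takes a point from world to camera coordinates). Camera axes: x right, y down, z forward; pixel columns grow to the right and rows downward; lengths in m; the calibration is good to about 2 mm. The wrist camera is an equidistant fisheye: a pixel r from the principal point sees the ray r / f radians off the axis. A picture is of the moment at which its call begins: read the wrist's pose just before it. calibration takes no time and is no camera call; for the wrist camera it gives the pose at the moment of the call.
- bot.job_done(): hands the job in; it is judged then, once.
The state is a dict: "time": time; "q": joint angles; "qd": joint speeds; "joint_efforts": joint torques, N m; "ee_pos": TCP position; "tcp_rot": TCP orientation; "wrist_force": force on the tool from outside, world axes, zero at the start; "torque": the same for the moment, N m; "opening": finger opening in m; "grasp_force": force on a finger pad.
Only numpy, scipy, OpenCV 4.12 (cv2) and the standard library are available. Lean on these libraries where they do the work, as an engineer would, in place of code of your own. Each camera call takes 0.05 s, during which the arm holds its last target. There are 200 camera calls.

### The job

Let the steam out of the pressure cooker: take the red-handled vent key out of its wooden block, put its steel rod down through the green ring of the lid's dial, and with the key swing the dial clockwise past the first and second clicks to the third mark (red dot). The dial springs back if let go, so finish while still gripping the key and holding the dial there; keep the hand itself off the cooker and leave the spice jar, salt shaker and garlic alone.

Things in the scene. Friction and masses are not known exactly. Their poses are not given: they have to be found in the camera images.
- cooker: fixed steel pressure cooker, 210 mm across, flat lid 64 mm above the hob, two low side grips. Origin: centre of its underside, on the dial's upright axis. Dots on the lid 85 mm from the axis, clockwise from above from the cooker's -x side towards +y: black off, yellow first, orange second, larger red third. Two valves, 16 mm high, on the lid's +x side.
- dial (a joint): turn of the lid's dial, rad, clockwise from above: 0 off (start, a stop), 0.47 first click, 0.88 second click, 1.35 third mark, end stop 1.42. It rests at the first two clicks; from the third a spring drives it back to the second. Turning takes up to about 0.22 N m (4 N at the ring); the third mark is held with about 0.11 N m (2 N).
- dial_eye (a point): centre of the level green ring on the dial's arm: hole 14 mm wide, round bar 8 mm thick, outside 30 mm. 60 mm from the axis, 96 mm above the hob, 32 mm above the lid; moves with the dial: at (-60 cos q, 60 sin q, 96) mm in the cooker's frame for joint value q. The black hub is 44 mm wide, its top 107 mm above the hob.
- vent_key: the vent key, about 60 g, upright: red square handle 18 x 18 mm, 6 to 56 mm above the origin, sides along its x and y; under it a steel guard disc 30 mm wide, 6 mm thick; below that a straight steel rod 8 mm thick, round end. Origin: centre of the guard's underside. At the start it stands in the block, the guard resting on the block's top.
- key_tip (a point): lower end of the key's rod, 40 mm below the key's origin.
- key_block: wooden block 64 x 64 x 50 mm, fixed, with a hole 11 mm wide and 45 mm deep in the middle of its top; origin: centre of its underside.
- spice_jar: spice jar with a black cap, 40 mm wide, 105 mm high, loose; origin: centre of its underside.
- salt: glass salt shaker, 44 mm wide, 90 mm high, loose; origin: centre of its underside.
- garlic: head of garlic, 55 mm wide, 56 mm high, loose; origin: centre of its underside.
There are look-alikes about, which are no part of the job. What is meant by the vent_key is not orange, and is the smaller of those in its own colour.

How it is judged (in metres and radians):
On the way, in this order (a step that is already met when the one before it is completed fails the run):
1. the key is lifted out of the block in the gripper (z of key_tip in the frame of key_block above 0.052 m and contact force between the fingers and vent_key above 2 N), for 0.1 s.
2. the key's rod is through the ring while the dial is still off (z of key_tip in the frame of dial_eye below -0.008 m and horizontal distance between key_tip and dial_eye below 0.01 m and value of joint dial below 0.2 rad), for 0.1 s.
3. the dial passes the second click with the rod in the ring (value of joint dial above 0.95 rad and z of key_tip in the frame of dial_eye below -0.006 m and horizontal distance between key_tip and dial_eye below 0.016 m), for 0.1 s.
At the end, for the whole second after the job is handed in: For the last second: dial past 1.27 rad, pushed by the key (over 0.3 N); the rod reaches 6 mm or more below the ring's middle, within 16 mm of its centre line; key leans under 0.5 rad, gripped by the fingers (over 2 N); spice jar, salt shaker and garlic within 30 mm of their starts (value of joint dial above 1.27 rad and z of key_tip in the frame of dial_eye below -0.006 m and horizontal distance between key_tip and dial_eye below 0.016 m and angle between vent_key's own z axis and vertical below 0.5 rad and contact force between the fingers and vent_key above 2 N and contact force between vent_key and cooker above 0.3 N and distance of each of spice_jar, salt, garlic from where it was at the start of the episode below 0.03 m); the arm keeps its last pose, push and grip.
It fails at once if the fingers or the arm press on the cooker or its dial (over 3 N) (contact force between any of the fingers, the arm and cooker above 3 N).
It fails at once if the key is forced against the cooker (over 30 N) (contact force between vent_key and cooker above 30 N).
It fails at once if a bystander is shifted or knocked over (distance of any of spice_jar, salt, garlic from where it was at the start of the episode above 0.03 m or angle between any of spice_jar, salt's own z axis and vertical above 0.6 rad).
It also fails if it takes over 38 s, if anything falls off the work surface, if the arm or the gripper's body presses on something with over 40 N, if the wrist force passes 120 N, or if a joint passes its speed limit or range.

## Working session

There is one attempt and no reset: what is moved stays moved. The work goes in short steps, Python scripts to look and compute and a shell command to move; the robot and the scene stay as the last step left them, time stands still between calls to the robot, and variables do not carry over. Pictures are saved under pics/ and viewed, at most 10 in all, crops included, and the job is handed in when it is done.

```bash
mkdir -p pics; python3 - <<'E'
from workcell import bot
import cv2,numpy as np
o=bot.get_obs();print(o)
for n in("top","side"):
    im=bot.camera(n);cv2.imwrite(f"pics/{n}0.png",cv2.resize(im[:,:,::-1],(800,600),interpolation=cv2.INTER_CUBIC))
    np.save(f"{n}0.npy",im)
    c=bot.calibration(n);print(n,c['vfov'],c['cx'],c['cy'],np.round(c['camera_from_world'],4).tolist())
E
```

```text
{'time': 0.0, 'q': array([7.00716632e+01, 5.01189061e+00, 1.00338508e+01, 9.50994148e+01,
       1.43729465e-04, 8.99997857e+01]), 'qd': array([-0.00850949,  0.08820975, -0.04029145,  0.04699834,  0.10028064,
       -0.0593305 ]), 'joint_efforts': array([-5.11631370e-04, -5.20392752e+01,  4.64803147e+01,  1.63529674e-02,
       -6.57482474e-05, -6.38039893e-06]), 'ee_pos': array([0.18738508, 0.51684887, 0.23057008]), 'tcp_rot': array([-1.79922545e+02, -1.44019041e-04,  1.60071877e+02]), 'wrist_force': array([ 0.13590184, -0.3024023 , -0.39775346]), 'torque': array([-0.041454  ,  0.04701475,  0.06307703]), 'grasp_force': 0.0, 'opening': 0.0852465900673136}
top 52.92565550350662 261.7236802799971 189.60099741010828 [[-0.0069, -0.9996, -0.0261, -0.0769], [-0.9855, 0.0112, -0.1693, 0.6236], [0.1695, 0.0245, -0.9852, 0.9546], [0.0, 0.0, 0.0, 1.0]]
side 44.30069684992269 247.24386157841835 194.81014383412884 [[0.946, -0.3239, -0.0154, -0.6288], [-0.1334, -0.3454, -0.9289, 0.1301], [0.2956, 0.8808, -0.37, 1.1768], [0.0, 0.0, 0.0, 1.0]]
```

View pics/top0.png

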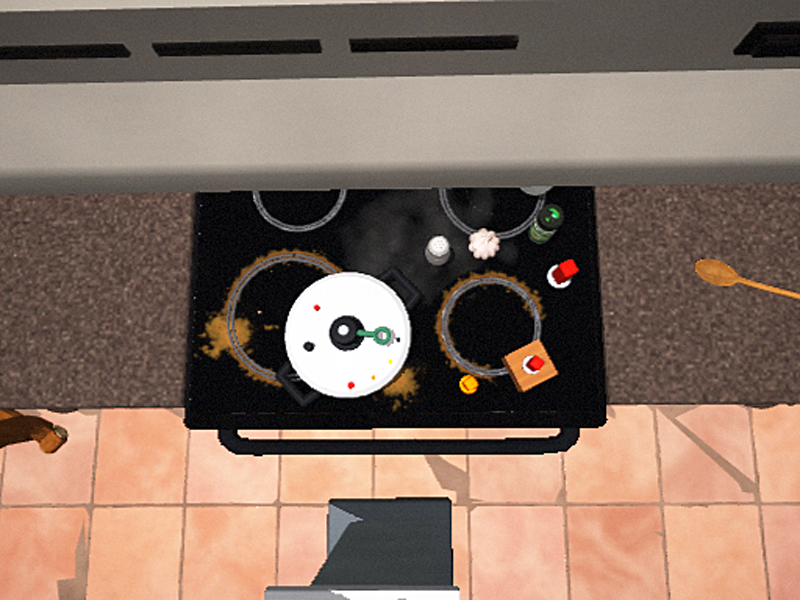

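View pics/side0.png

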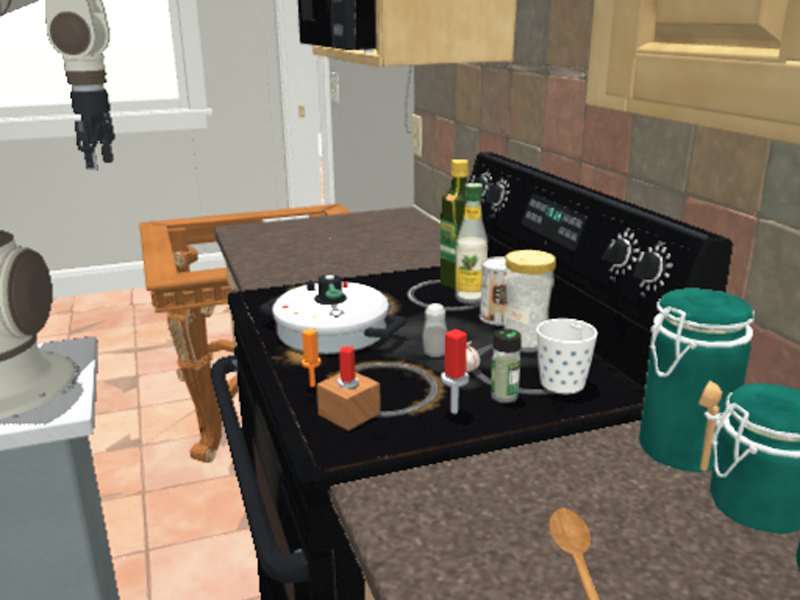

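```bash
cat > h.py <<'E'
from workcell import bot
import numpy as np,cv2
H,W=384,512
def ray(name,uv,c=None):
    c=c or bot.calibration(name);T=np.array(c['camera_from_world']);f=H/2/np.tan(np.radians(c['vfov']/2))
    d=np.array([uv[0]-c['cx'],uv[1]-c['cy']])
    if name=='wrist':
        r=np.linalg.norm(d);th=r/f;v=np.r_[d/max(r,1e-9)*np.sin(th),np.cos(th)]
    else: v=np.r_[d/f,1]
    R=T[:3,:3];return -R.T@T[:3,3],R.T@v
def onz(name,uv,z,c=None):
    o,d=ray(name,uv,c);return o+d*(z-o[2])/d[2]
E
python3 - <<'E'
from h import *
s=.64
for n,p,z in [("hub top",(347,327),.107),("ring",(383,336),.096),("lid c",(348,334.5),.064),("black",(398,340),.064),("red",(351,385),.064),("orange",(374,377),.064),("yel",(390,362),.064),("keytop",(537,361),.106),("guard",(533,367),.053),("jar",(552,215),.1),("salt",(436,244),.09),("garlic",(484,243),.03),("bigred",(568,268),.1),("orangekey",(469,384),.1)]:
    print(n,onz("top",(p[0]*s,p[1]*s),z).round(4))
for p in [(552,342),(557,376),(516,391),(504,358)]: print(onz("top",(p[0]*s,p[1]*s),.05).round(4))
print("side key top",onz("side",(347*s,348*s),.106), "ring",onz("side",(333*s,294*s),.096))
im=np.load("top0.npy")
cv2.imwrite("pics/crop.png",np.hstack([cv2.resize(im[a:a+50,b:b+50,::-1],(400,400),interpolation=cv2.INTER_CUBIC) for a,b in((207,318),(190,215))]))
E
```

```text
hub top [0.5656 0.0136 0.107 ]
ring [ 0.5521 -0.0422  0.096 ]
lid c [0.5585 0.0174 0.064 ]
black [ 0.5487 -0.0645  0.064 ]
red [0.4766 0.0117 0.064 ]
orange [ 0.4891 -0.0255  0.064 ]
yel [ 0.513  -0.0514  0.064 ]
keytop [ 0.51   -0.2808  0.106 ]
guard [ 0.5036 -0.2837  0.053 ]
jar [ 0.7454 -0.3161  0.1   ]
salt [ 0.7023 -0.1282  0.09  ]
garlic [ 0.7186 -0.2124  0.03  ]
bigred [ 0.6574 -0.3373  0.1   ]
orangekey [ 0.4759 -0.1758  0.1   ]
[ 0.5444 -0.317   0.05  ]
[ 0.4889 -0.3225  0.05  ]
[ 0.4653 -0.2552  0.05  ]
[ 0.5188 -0.2376  0.05  ]
side key top [ 0.51075277 -0.28355839  0.106     ] ring [ 0.55438692 -0.04386964  0.096     ]
```

View pics/crop.png

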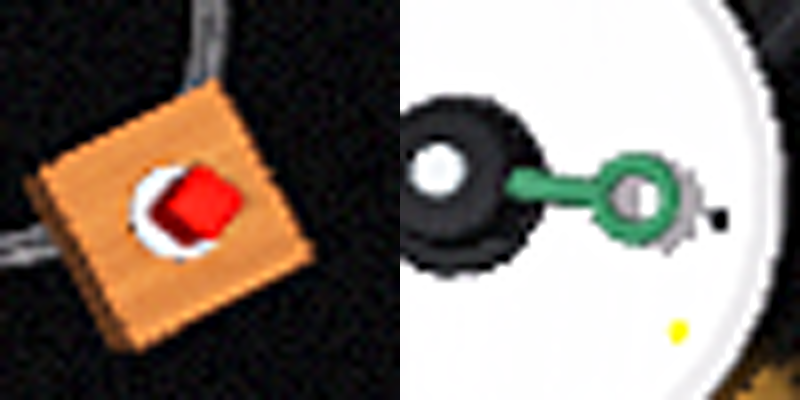

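```bash
R='{"gripper":85,"travel":[-41,-46,0],"twist":[0,0,0]}'; : ; python3 -m crank '[{"gripper":85,"travel":[-41,-46,0],"twist":[0,0,0]},{"gripper":85,"travel":[-41,-46,0],"twist":[0,0,0]},{"gripper":85,"travel":[-41,-46,0],"twist":[0,0,0]},{"gripper":85,"travel":[-41,-46,0],"twist":[0,0,0]},{"gripper":85,"travel":[-41,-46,0],"twist":[0,0,0]},{"gripper":85,"travel":[-41,-46,0],"twist":[0,0,0]},{"gripper":85,"travel":[-41,-46,0],"twist":[0,0,0]},{"gripper":85,"travel":[-41,-46,0],"twist":[0,0,0]},{"gripper":85,"travel":[-41,-46,0],"twist":[0,0,0]},{"gripper":85,"travel":[-41,-46,0],"twist":[0,0,0]}]'
python3 -m crank '[{"gripper":85,"travel":[-41,-46,0],"twist":[0,0,0]},{"gripper":85,"travel":[-41,-46,0],"twist":[0,0,0]},{"gripper":85,"travel":[-41,-46,0],"twist":[0,0,0]},{"gripper":85,"travel":[-41,-46,0],"twist":[0,0,0]},{"gripper":85,"travel":[0,0,0],"twist":[0,0,0]},{"gripper":85,"travel":[0,0,0],"twist":[0,0,0]},{"gripper":85,"travel":[0,0,0],"twist":[0,0,0]}]'
python3 - <<'E'
from h import *
o=bot.get_obs();print(o['time'],o['q'],o['ee_pos'],o['tcp_rot'])
c=bot.calibration('wrist');im=bot.camera('wrist');np.save('w1.npy',im)
import pickle;pickle.dump(c,open('w1.pkl','wb'))
cv2.imwrite("pics/w1.png",cv2.resize(im[:,:,::-1],(800,600),interpolation=cv2.INTER_CUBIC))
T=np.array(c['camera_from_world']);print(-T[:3,:3].T@T[:3,3],T[:3,:3].round(3).tolist())
E
```

```text
time: 1.35
ee_pos: [0.4164, -0.0573, 0.2312]
tcp_rot: [180.0, 0.0, 160.0]
wrist_force: [1.4, 1.1, 0.1]
opening: 0.085
grasp_force: 0.0
time: 2.22
ee_pos: [0.5074, -0.283, 0.2319]
tcp_rot: [-180.0, 0.0, 160.1]
wrist_force: [-0.0, 0.4, 0.3]
opening: 0.0848
grasp_force: 0.0
2.225 [-2.91529554e+01  9.30149496e+00  1.49134498e+01  9.55708093e+01
  5.27077763e-03 -9.28395429e+00] [ 0.50740611 -0.28300316  0.23193714] [-1.79998564e+02  4.14569583e-02  1.60131001e+02]
[ 0.44079743 -0.25793412  0.37522579] [[0.339, 0.941, 0.0], [0.905, -0.326, 0.274], [0.258, -0.093, -0.962]]
```

View pics/w1.png

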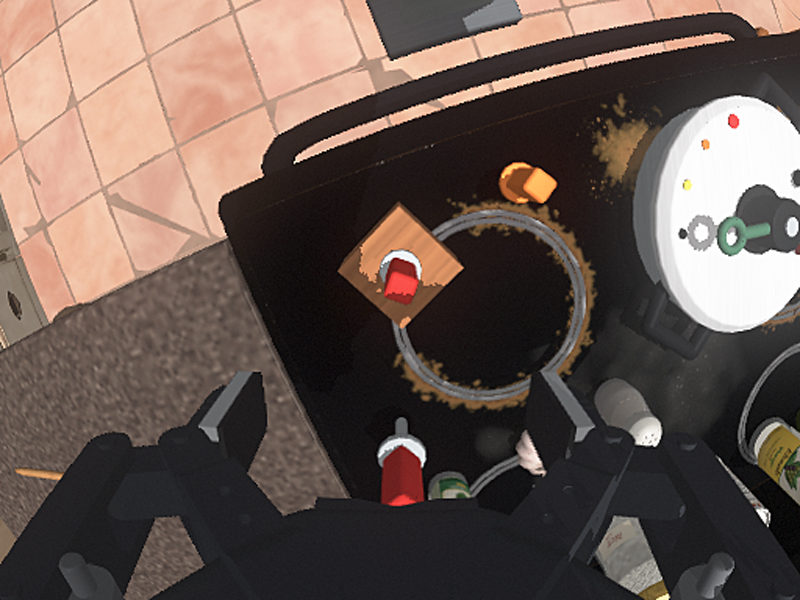

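```bash
python3 - <<'E'
from h import *
import pickle
c=pickle.load(open('w1.pkl','rb'));im=np.load('w1.npy').astype(int)
sub=im[150:205,235:285];r,g,b=sub[...,0],sub[...,1],sub[...,2]
for t in (150,190,):
    m=(r>t)&(g<80)&(b<80);n,l,st,ce=cv2.connectedComponentsWithStats(m.astype(np.uint8));k=1+np.argmax(st[1:,4])
    v,u=np.nonzero(l==k);P=np.array([onz('wrist',(x+235,y+150),.106,c)[:2] for x,y in zip(u,v)])
    print(t,len(P),P.mean(0),cv2.minAreaRect((P*1e3).astype(np.float32)))
print(np.unique(r[(g<80)&(r>100)],return_counts=True))
for n,p,z in [("ring",(733,236),.096),("red",(734,121),.064),("orange",(705,145),.064),("yel",(687,184),.064),("black",(683,234),.064),("salt",(0,0),.09)][:5]: print(n,onz('wrist',(p[0]*.64,p[1]*.64),z,c).round(4))
cv2.imwrite('pics/c2.png',np.hstack([cv2.resize(im[a:a+50,b:b+50,::-1].astype(np.uint8),(400,400),interpolation=cv2.INTER_CUBIC) for a,b in((152,232),(130,435))]))
E
```

```text
150 152 [ 0.5050794  -0.27830105] ((506.9869689941406, -278.5472412109375), (17.180124282836914, 16.383525848388672), 51.36466979980469)
190 136 [ 0.50523    -0.27837043] ((506.80462646484375, -278.2772216796875), (16.82619857788086, 15.160752296447754), 51.351985931396484)
(array([101, 102, 103, 104, 105, 106, 107, 108, 109, 110, 111, 112, 113,
       114, 115, 116, 117, 118, 119, 120, 121, 122, 123, 124, 125, 126,
       127, 128, 129, 130, 131, 132, 133, 134, 135, 136, 137, 138, 139,
       140, 141, 142, 144, 145, 146, 147, 148, 149, 150, 151, 154, 156,
       158, 159, 162, 163, 165, 167, 171, 185, 188, 189, 192, 193, 194,
       197, 198, 207, 214, 215, 218, 219, 220, 221, 222, 223, 224, 228,
       235, 236, 237, 238, 239, 240, 241, 242, 243, 244, 245, 246, 247,
       248, 249, 250, 251, 253, 254, 255]), array([ 7, 11,  8,  8,  5,  6,  6, 17, 16, 13, 24, 23, 31, 34, 35, 36, 51,
       34,  9,  3,  5,  4,  6,  3,  4,  4,  6,  5, 10,  7, 11, 11, 12, 11,
       22, 16,  6,  6,  4,  4,  4,  2,  4,  7,  5,  6,  8,  5,  5,  1,  1,
        1,  1,  2,  1,  2,  2,  1,  1,  1,  1,  1,  1,  2,  2,  1,  1,  1,
        1,  1,  1,  2,  1,  1,  1,  1,  1,  2,  3,  4,  2,  4,  5,  1,  4,
        1,  2,  6,  5,  7,  8,  8, 24, 10,  9,  2,  6,  7]))
ring [ 0.5546 -0.0353  0.096 ]
red [0.4769 0.016  0.064 ]
orange [ 0.4891 -0.0217  0.064 ]
yel [ 0.5139 -0.0484  0.064 ]
black [ 0.5505 -0.0617  0.064 ]
```

View pics/c2.png

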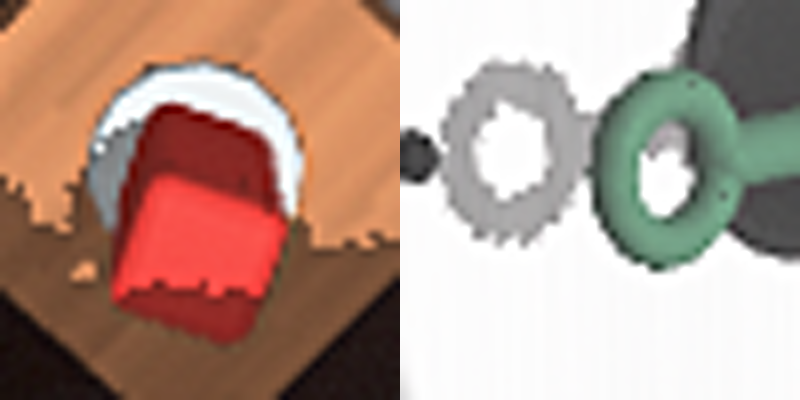

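```bash
python3 - <<'E'
from h import *
import pickle
c=pickle.load(open('w1.pkl','rb'))
P=[onz('wrist',(x/8-.5+232,y/8-.5+152),.106,c)[:2] for x,y in[(155,175),(290,222),(240,345),(112,300)]]
P=np.array(P);print(P.round(4),P.mean(0));d=np.roll(P,-1,0)-P;print(np.linalg.norm(d,axis=1),np.degrees(np.arctan2(d[:,1],d[:,0]))%90)
print([onz('wrist',(x/8-.5+232,y/8-.5+152),.056,c).round(4)[:2].tolist() for x,y in[(90,160),(303,170),(200,62)]])
# top crop of key handle
Q=np.array([onz('top',(x/8-.5+318,y/8-.5+207),.106)[:2] for x,y in[(200,165),(243,205),(213,240),(165,200)]]);print(Q.mean(0))
E
```

```text
[[ 0.496  -0.2802]
 [ 0.5066 -0.2673]
 [ 0.5187 -0.2778]
 [ 0.5084 -0.2901]] [ 0.50745627 -0.27885393]
[0.01668311 0.01600403 0.01605557 0.01586439] [50.5759899  49.23350423 50.0861333  51.49040113]
[[0.5013, -0.292], [0.5125, -0.265], [0.4935, -0.2732]]
[ 0.50821319 -0.27948028]
```

```bash
python3 -m crank '[{"gripper":85,"travel":[0,0,0],"twist":[0,0,0.175]},{"gripper":85,"travel":[0,0,0],"twist":[0,0,0.175]},{"gripper":60,"travel":[2.5,3,40],"twist":[0,0,0]},{"gripper":60,"travel":[0,0,40],"twist":[0,0,0]},{"gripper":60,"travel":[0,0,40],"twist":[0,0,0]},{"gripper":60,"travel":[0,0,25],"twist":[0,0,0]},{"gripper":60,"travel":[0,0,20],"twist":[0,0,0]},{"gripper":60,"travel":[0,0,0],"twist":[0,0,0]},{"gripper":60,"travel":[0,0,0],"twist":[0,0,0]}]' 60
python3 -m crank '[{"gripper":10,"travel":[0,0,0],"twist":[0,0,0]},{"gripper":10,"travel":[0,0,0],"twist":[0,0,0]},{"gripper":10,"travel":[0,0,0],"twist":[0,0,0]},{"gripper":10,"travel":[0,0,0],"twist":[0,0,0]},{"gripper":10,"travel":[0,0,0],"twist":[0,0,0]},{"gripper":10,"travel":[0,0,0],"twist":[0,0,0]}]' 60
```

```text
time: 3.4
ee_pos: [0.5081, -0.2799, 0.0678]
tcp_rot: [180.0, 0.1, 140.1]
wrist_force: [0.7, -0.2, -0.0]
opening: 0.0603
grasp_force: 0.0
time: 4.15
ee_pos: [0.5079, -0.2803, 0.067]
tcp_rot: [180.0, 0.1, 140.0]
wrist_force: [-0.6, 0.7, 6.1]
opening: 0.0173
grasp_force: 58.9
```

```bash
python3 -m crank '[{"gripper":10,"travel":[0,0,-15],"twist":[0,0,0]},{"gripper":10,"travel":[0,0,-30],"twist":[0,0,0]},{"gripper":10,"travel":[0,0,-35],"twist":[0,0,0]},{"gripper":10,"travel":[0,0,-35],"twist":[0,0,0]},{"gripper":10,"travel":[0,0,0],"twist":[0,0,0]},{"gripper":10,"travel":[0,0,0],"twist":[0,0,0]}]' 80
python3 -m crank '[{"gripper":10,"travel":[20,35,0],"twist":[0,0,0]},{"gripper":10,"travel":[20,35,0],"twist":[0,0,0]},{"gripper":10,"travel":[20,35,0],"twist":[0,0,0]},{"gripper":10,"travel":[20,35,0],"twist":[0,0,0]},{"gripper":10,"travel":[20,35,0],"twist":[0,0,0]},{"gripper":10,"travel":[18,36,0],"twist":[0,0,0]},{"gripper":10,"travel":[0,0,0],"twist":[0,0,0]},{"gripper":10,"travel":[0,0,0],"twist":[0,0,0]},{"gripper":10,"travel":[0,0,0],"twist":[0,0,0]},{"gripper":10,"travel":[0,0,0],"twist":[0,0,0]}]'
python3 - <<'E'
from h import *
o=bot.get_obs();print(o['time'],o['ee_pos'],o['tcp_rot'])
c=bot.calibration('wrist');im=bot.camera('wrist');np.save('w2.npy',im)
import pickle;pickle.dump(c,open('w2.pkl','wb'))
s=bot.camera('side');np.save('s2.npy',s);t=bot.camera('top');np.save('t2.npy',t)
cv2.imwrite("pics/w2.png",np.vstack([cv2.resize(im[130:280,166:346,::-1],(720,600),interpolation=cv2.INTER_CUBIC)]))
A=s[120:220,160:290,::-1];B=t[160:260,160:290,::-1]
cv2.imwrite("pics/st2.png",np.hstack([cv2.resize(x,(400,308),interpolation=cv2.INTER_CUBIC) for x in(A,B)]))
E
```

```text
time: 4.9
ee_pos: [0.5074, -0.28, 0.1809]
tcp_rot: [-180.0, -0.0, 140.0]
wrist_force: [-0.0, -0.4, -1.3]
opening: 0.0173
grasp_force: 78.0
time: 6.15
ee_pos: [0.5526, -0.0434, 0.1812]
tcp_rot: [-180.0, -0.0, 139.9]
wrist_force: [-1.1, 0.6, -0.9]
opening: 0.0172
grasp_force: 78.3
6.15 [ 0.55259078 -0.0434273   0.18118631] [-1.79990158e+02 -5.19596082e-03  1.39944911e+02]
```

View pics/w2.png

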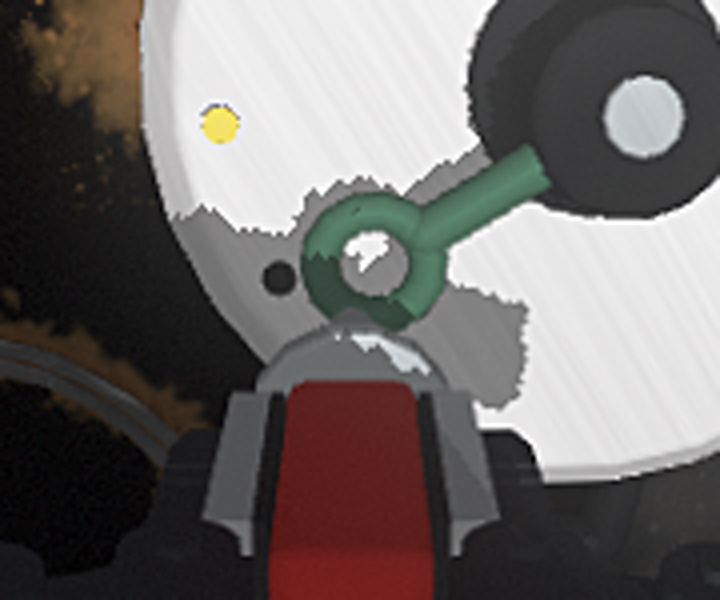

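View pics/st2.png

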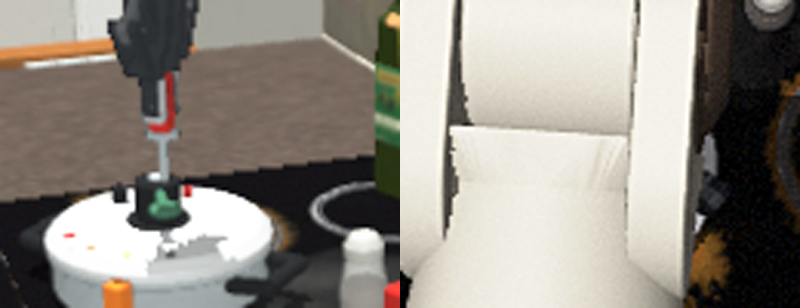

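```bash
python3 - <<'E'
from h import *
import pickle
c=pickle.load(open('w2.pkl','rb'))
g=lambda x,y,z:onz('wrist',(x/4-.5+166,y/4-.5+130),z,c).round(4)[:2]
print('ring',g(375,264,.096),'outer',g(302,262,.096),g(447,262,.096),g(375,192,.096),'hub',g(645,116,.109),'black',g(279,279,.064),'yel',g(220,125,.064))
zg=.1812-.017
print('guard L/R',g(256,385,zg+.003),g(446,385,zg+.003),'front',g(350,328,zg+.006))
print('side ring', onz('side',((164/400*130)+160,(206/308*100)+120),.096))
print('side tip', onz('side',((165/400*130)+160,(180/308*100)+120),zg-.04))
T=np.array(c['camera_from_world']);print(-T[:3,:3].T@T[:3,3])
E
```

```text
ring [ 0.5537 -0.0377] outer [ 0.544  -0.0486] [ 0.5627 -0.0263] [ 0.5423 -0.0282] hub [0.5609 0.0218] black [ 0.5501 -0.0625] yel [ 0.5144 -0.0491]
guard L/R [ 0.5395 -0.0496] [ 0.5569 -0.0288] front [ 0.5406 -0.033 ]
side ring [ 0.55736801 -0.0346574   0.096     ]
side tip [ 0.5564005  -0.04612136  0.1242    ]
[0.49833682 0.00285217 0.32452097]
```

```bash
python3 -m crank '[{"gripper":10,"travel":[2,5,10],"twist":[0,0,0]},{"gripper":10,"travel":[0,0,8],"twist":[0,0,0]},{"gripper":10,"travel":[0,0,0],"twist":[0,0,0]},{"gripper":10,"travel":[0,0,0],"twist":[0,0,0]}]' 80
python3 - <<'E'
from h import *
o=bot.get_obs();print(o['time'],o['ee_pos'],o['tcp_rot'])
c=bot.calibration('wrist');im=bot.camera('wrist');np.save('w3.npy',im)
import pickle;pickle.dump(c,open('w3.pkl','wb'))
s=bot.camera('side')
cv2.imwrite("pics/ws3.png",np.hstack([cv2.resize(x[:,:,::-1],(400,400),interpolation=cv2.INTER_CUBIC) for x in(im[170:250,216:296],s[155:205,185:235])]))
# predicted guard & tip under TCP
E
```

```text
time: 6.8
ee_pos: [0.5544, -0.0375, 0.1633]
tcp_rot: [-180.0, -0.0, 140.0]
wrist_force: [-0.0, 0.3, 0.4]
opening: 0.0171
grasp_force: 78.3
6.8 [ 0.55441365 -0.03746836  0.16330058] [-1.79995938e+02 -1.24148184e-03  1.40023769e+02]
```

View pics/ws3.png

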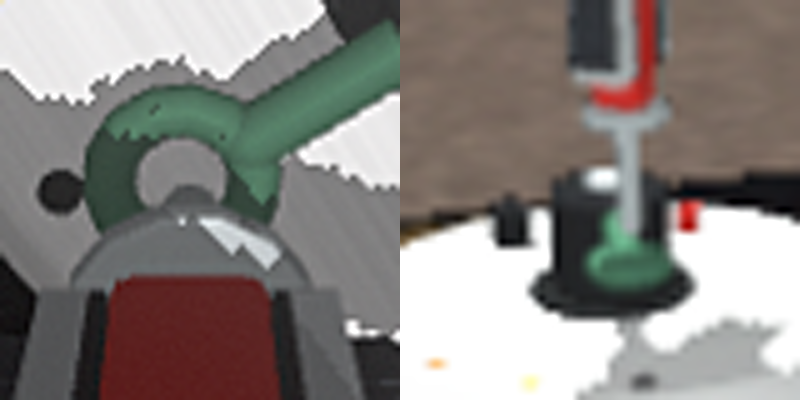

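```bash
python3 - <<'E'
from h import *
import pickle
c=pickle.load(open('w3.pkl','rb'))
g=lambda x,y,z:onz('wrist',(x/5-.5+216,y/5-.5+170),z,c).round(4)[:2]
print('ring',g(182,183,.096),'edges',g(85,185,.096),g(182,86,.100),'tip front',g(190,187,.109), 'guard front',g(190,212,.1523))
sr=lambda x,y,z:onz('side',(x/8-.5+185,y/8-.5+155),z).round(4)[:2]
print('side ring',sr(630,265,.096),'tip',sr(631,237,.1063))
E
```

```text
ring [ 0.5541 -0.038 ] edges [ 0.545  -0.0494] [ 0.5417 -0.0277] tip front [ 0.5519 -0.0347] guard front [ 0.5428 -0.027 ]
side ring [ 0.6812 -0.0888] tip [ 0.6813 -0.0897]
```

```bash
python3 -m crank '[{"gripper":10,"travel":[0,-1.1,0],"twist":[0,0,0]},{"gripper":10,"travel":[0,0,4],"twist":[0,0,0]},{"gripper":10,"travel":[0,0,4],"twist":[0,0,0]},{"gripper":10,"travel":[0,0,3],"twist":[0,0,0]},{"gripper":10,"travel":[0,0,0],"twist":[0,0,0]}]'
python3 - <<'E'
from workcell import bot
o=bot.get_obs();print(o['ee_pos'],o['wrist_force'],o['torque'])
E
```

```text
time: 7.52
ee_pos: [0.5536, -0.0383, 0.1519]
tcp_rot: [-180.0, -0.0, 140.0]
wrist_force: [-0.4, -0.5, -1.3]
opening: 0.0173
grasp_force: 78.3
[ 0.55355405 -0.03830178  0.15189142] [-0.43419232 -0.45114684 -1.26360154] [ 0.02370499 -0.01529872 -0.07033146]
```

```bash
python3 -m crank '[{"gripper":10,"travel":[0,0,5],"twist":[0,0,0]},{"gripper":10,"travel":[0,0,6],"twist":[0,0,0]},{"gripper":10,"travel":[0,0,6],"twist":[0,0,0]},{"gripper":10,"travel":[0,0,4],"twist":[0,0,0]},{"gripper":10,"travel":[0,0,0],"twist":[0,0,0]},{"gripper":10,"travel":[0,0,0],"twist":[0,0,0]}]' 90
python3 - <<'E'
from h import *
o=bot.get_obs();print(o['ee_pos'],o['wrist_force'])
A=np.array([.5613,.0215]);u=np.array([-.126,-.992]);v=np.array([-.992,.126])
q=np.r_[np.arange(0,1.45,.12),1.44];P=np.array([A+.06*(u*np.cos(a)+v*np.sin(a)) for a in q]);d=np.diff(P,axis=0)*1e3
y=np.radians(140);X=np.array([np.cos(y),np.sin(y)]);Y=np.array([np.sin(y),-np.cos(y)])
for a,p,e in zip(q[1:],P[1:],d):print(round(a,2),p.round(4),round(e@X,1),round(e@Y,1))
E
```

```text
time: 8.28
ee_pos: [0.5538, -0.0383, 0.1315]
tcp_rot: [180.0, 0.0, 140.0]
wrist_force: [0.2, -0.8, -0.3]
opening: 0.0169
grasp_force: 87.7
[ 0.55381159 -0.03833637  0.13145751] [ 0.15409096 -0.75523001 -0.28963795]
0.12 [ 0.5467 -0.0367] 6.3 -3.5
0.24 [ 0.5398 -0.0345] 6.7 -2.7
0.36 [ 0.5333 -0.0315] 6.9 -1.9
0.48 [ 0.5271 -0.0278] 7.1 -1.1
0.6 [ 0.5215 -0.0234] 7.2 -0.2
0.72 [ 0.5164 -0.0183] 7.2 0.6
0.84 [ 0.5119 -0.0126] 7.0 1.5
0.96 [ 0.5082 -0.0064] 6.8 2.3
1.08 [5.052e-01 1.000e-04] 6.5 3.1
1.2 [0.5031 0.007 ] 6.1 3.9
1.32 [0.5018 0.0141] 5.6 4.6
1.44 [0.5013 0.0212] 5.0 5.2
1.44 [0.5013 0.0212] 0.0 0.0
```

```bash
python3 -m crank '[{"gripper":10,"travel":[6.3,-3.5,0],"twist":[0,0,0]},{"gripper":10,"travel":[6.7,-2.7,0],"twist":[0,0,0]},{"gripper":10,"travel":[6.9,-1.9,0],"twist":[0,0,0]},{"gripper":10,"travel":[7.1,-1.1,0],"twist":[0,0,0]},{"gripper":10,"travel":[7.2,-0.2,0],"twist":[0,0,0]},{"gripper":10,"travel":[0,0,0],"twist":[0,0,0]}]' 90
python3 -m crank '[{"gripper":10,"travel":[7.2,0.6,0],"twist":[0,0,0]},{"gripper":10,"travel":[7,1.5,0],"twist":[0,0,0]},{"gripper":10,"travel":[6.8,2.3,0],"twist":[0,0,0]},{"gripper":10,"travel":[6.5,3.1,0],"twist":[0,0,0]},{"gripper":10,"travel":[0,0,0],"twist":[0,0,0]},{"gripper":10,"travel":[0,0,0],"twist":[0,0,0]}]'
python3 -m crank '[{"gripper":10,"travel":[6.1,3.9,0],"twist":[0,0,0]},{"gripper":10,"travel":[5.6,4.6,0],"twist":[0,0,0]},{"gripper":10,"travel":[2.5,2.6,0],"twist":[0,0,0]},{"gripper":10,"travel":[0,0,0],"twist":[0,0,0]},{"gripper":10,"travel":[0,0,0],"twist":[0,0,0]}]'
python3 - <<'E'
from h import *
o=bot.get_obs();print(o['time'],o['ee_pos'],o['wrist_force'],o['torque'])
c=bot.calibration('wrist');im=bot.camera('wrist');s=bot.camera('side')
import pickle;pickle.dump(c,open('w4.pkl','wb'))
cv2.imwrite("pics/ws4.png",np.hstack([cv2.resize(x[:,:,::-1],(400,400),interpolation=cv2.INTER_CUBIC) for x in(im[150:250,206:306],s[155:215,170:230])]))
E
```

```text
time: 9.02
ee_pos: [0.5213, -0.0234, 0.1315]
tcp_rot: [180.0, 0.0, 140.0]
wrist_force: [1.4, -1.6, -0.8]
opening: 0.0166
grasp_force: 88.0
time: 9.78
ee_pos: [0.5052, -0.0003, 0.1313]
tcp_rot: [-180.0, 0.0, 140.0]
wrist_force: [0.6, -3.6, -0.9]
opening: 0.0165
grasp_force: 88.0
time: 10.4
ee_pos: [0.5013, 0.0175, 0.1312]
tcp_rot: [-180.0, -0.0, 140.0]
wrist_force: [1.0, -2.0, -0.5]
opening: 0.0172
grasp_force: 88.0
10.4 [0.50134712 0.01753838 0.13122723] [ 0.98360368 -1.98649331 -0.50245206] [-0.28693218 -0.05973476  0.05441384]
```

View pics/ws4.png

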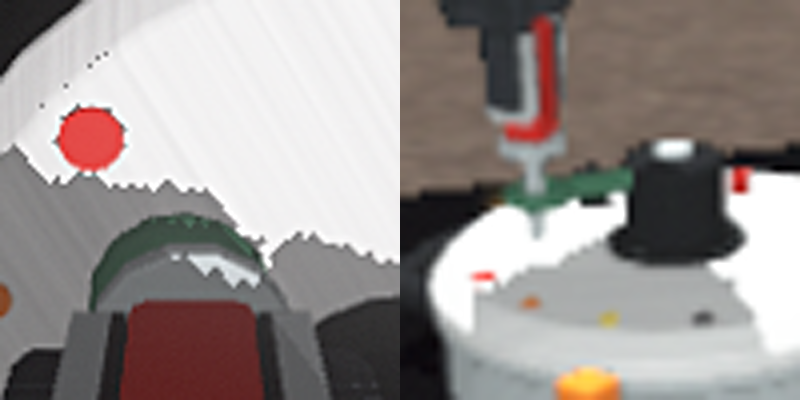

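```bash
python3 - <<'E'
from h import *
import pickle
c=pickle.load(open('w4.pkl','rb'))
g=lambda x,y,z:onz('wrist',(x/4-.5+206,y/4-.5+150),z,c).round(4)[:2]
f=g(178,213,.098);r=f+.015*np.array([.766,-.643]);l=g(91,300,.096)
A=np.array([.5613,.0215]);u=np.array([-.126,-.992]);v=np.array([-.992,.126])
for p in (r,g(178,301,.096)):
    d=p-A;print(p,np.linalg.norm(d),np.arctan2(d@v,d@u))
print(f,l,'red',g(91,138,.064))
E
```

```text
[0.50129  0.015355] 0.060323802308873076 1.342412790306561
[0.5018 0.0149] 0.05986493130372739 1.3339839622869327
[0.4898 0.025 ] [0.4926 0.0042] red [0.4768 0.0147]
```

```bash
python3 -m crank '[{"gripper":10,"travel":[0.7,0.8,0],"twist":[0,0,0]},{"gripper":10,"travel":[0.6,0.7,0],"twist":[0,0,0]},{"gripper":10,"travel":[0,0,0],"twist":[0,0,0]},{"gripper":10,"travel":[0,0,0],"twist":[0,0,0]},{"gripper":10,"travel":[0,0,0],"twist":[0,0,0]}]'
python3 - <<'E'
from workcell import bot
o=bot.get_obs();print(o['ee_pos'],o['wrist_force'],o['grasp_force'])
if abs(o['wrist_force']).max()<10: print(bot.job_done())
E
```

```text
time: 11.12
ee_pos: [0.5014, 0.0194, 0.1313]
tcp_rot: [-180.0, -0.0, 140.0]
wrist_force: [-0.1, -2.6, -0.3]
opening: 0.0167
grasp_force: 88.0
[0.50142321 0.01943118 0.13126167] [-0.09567823 -2.55552092 -0.26407166] 87.99568176269531
the job is handed in; nothing more can be done
None
```

I handed the job in at about 11 s with the key still gripped, its rod through the ring and the dial held at roughly 1.37 rad (from the last camera check at about 1.34 rad plus a further 2 mm push); the hand-in call returned no verdict.

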